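# Index the click-stop banding wheel to its third click

## Task

On the bench stand two banding wheels (low turntables) that click to rest every 30 degrees. Take the one that carries the rectangular plaster dish and turn it by its upright wooden grip peg until the peg rests at the third click clockwise (seen from above) from the steel zero block on its foot, wherever it stands now, then let go. Leave the other wheel, with the clay vase, as it stands.

Things in the scene. Friction and masses are not known exactly. Their poses are not given: they have to be found in the camera images.
- wheel_base: Fixed dark steel foot, 230 mm across, of the wheel with the rectangular plaster dish. Origin: centre of its underside, on the wheel's vertical axis. Its +x axis points from there to the zero block, a bright steel block 16 x 22 mm on the rim, 112 mm from the axis, top 38 mm over the bench; z is up. 12 rivets on the rim mark the clicks, every 30 degrees, the first beside the zero block.
- wheel (a joint): Angle (rad) of that foot's aluminium wheel head, growing clockwise seen from above, 0 with the peg at the zero block. Rests at multiples of 30 degrees (0.524); let go between two clicks, it springs to the nearer. Stops at -1.2 and +3.3; starts at -1 to +2 clicks. A click takes 3 to 6 N at the peg. Head 190 mm across, top 44 mm over the bench; the dish fixed on it is 62 x 110 mm, top 76 mm.
- wheel_peg (a point): Grip peg of that wheel: upright round wooden sleeve 22 mm in diameter, from 54 to 99 mm over the bench, on a 12 mm stem, fixed to the wheel head 78 mm from its axis. This point: on the peg's centre line, 80 mm over the bench; pinch it here from above, fingers in any direction. The dish's near wall is 63 mm inward of it.
- other_peg (a point): The like grip peg of the other banding wheel, which carries a round terracotta vase (72 mm across, top 110 mm over the bench) and is to be left alone: the same point, 80 mm over the bench, 78 mm from that wheel's axis.

How it is judged (in metres and radians):
At the end, for the whole second after the job is handed in: The wheel with the plaster dish rests at its third click clockwise from the zero block (90 degrees, within 10 degrees), still, and the other wheel's peg is within 30 mm of where it was (value of joint wheel between 1.391 and 1.751 rad and velocity of joint wheel between -0.1 and 0.1 rad/s and distance of other_peg from where it was at the start of the episode below 0.03 m); the robot touches nothing.
It fails at once if the other wheel is turned (its peg moves more than 30 mm) (distance of other_peg from where it was at the start of the episode above 0.03 m).
It also fails if it takes over 38 s, if anything falls off the work surface, if the arm or the gripper's body presses on something with over 40 N, if the wrist force passes 120 N, or if a joint passes its speed limit or range.

## Robot

A 7-joint arm with a two-finger parallel gripper is mounted at the origin on the work surface. World frame = base frame: x ahead of the robot, y to its left, z up, the work surface at z = 0. Lengths are in mm, angles in rad, forces in N, time in s.
With the tool pointing down it reaches from about 400 to 900 mm from the base axis. Payload 5.5 kg.
Tool frame: the origin (TCP) lies on the centre line of the jaws, within the pads' length; the fingertips stand robot.tip_reach ahead of it and the grasp point (between the pads) lies 8 mm behind it (robot.tip_reach is the distance from the TCP to the fingertips, in mm); z points along the fingers, x is the direction in which the jaws open and shut, and the axes are right-handed (so a half turn about z gives the same grasp; the last joint's range is limited). The gripper opens to 85 mm and grips with 20 to 120 N. Pads are 22 mm wide; open, the fingers measure 114 mm over their backs; the gripper's body (76 mm by 85 mm) begins 54 mm behind the grasp point. The pads swing forward as they close: fully open they stand 13 mm farther back than shut.
Start: joints at [1.488, 0.501, -0.427, 1.55, 0.221, 1.138, -0.21], TCP at [220.35, -611.511, 220.51] pointing down, gripper open.
Joint ranges: [-2.88, 2.88], [-0.31, 2.03], [-1.54, 1.56], [0.2, 2.42], [-1.41, 4.55], [0.19, 2.02], [-2.57, 2.57]. Speed limits (rad/s): [2.57, 2.57, 3.14, 3.14, 3.14, 3.14, 3.14].

## Interface

Orientations are given as a unit quaternion [w, x, y, z].
In Python, from bench import robot gives the robot as it stands.
- The arm moves only by the tool arm_command, never from a script. Its argument "commands" is a list of rows, each a list of 7 numbers: the shift along the tool's x, y, z each as a share of 0.2 m, from -1 to 1, then the turn, a rotation vector about the tool's x, y, z each as a share of pi/2 rad, from -1 to 1, then the gripper's target within -1 to 1 (shut at 1, half-way at 0, fully open at -1). A call has 1 to 8 rows; each row is the pose to reach, as a shift and turn from the pose commanded when the call began, along the tool's axes at that moment; what a row does not reach only later rows make up. A row lasts 1/10 s, in which the tool goes at most 50 mm and 8.59 degrees, less where a joint would pass 70% of its speed; a pose out of reach is approached as far as the arm can. A call with a number of a shift or a turn outside -1 to 1 is refused whole. A call with a gripper value outside its range is refused whole. The fingers move at their own pace and stop on an object; the grip force is fixed at half the most. Time passes only in rows, so rows that repeat a pose let the fingers close. It gives the time, the measured TCP pose, the force and the opening at its end, in the units of the state.
- robot.observe(): the state, without advancing time (a new reading comes with each control period).
- robot.camera(name): name is "side" or "top"; returns a dict with "frame" (400x640x3 uint8, red, green, blue), "intrinsics" (3x3 intrinsics, pixels), "eye" and "rotation" of the camera in the world. Camera axes: x right, y up, looking along -z (the intrinsics and any distortion apply to the point x, -y, -z); pixel columns grow to the right and rows downward; lengths in mm; the calibration is good to about 2 mm. A picture is of the moment at which its call begins. There is no depth.
- robot.sign_off(): hands the job in, once; it reports no verdict.
The state is a dict: "time_s": time; "qpos": joint angles; "dq": joint speeds; "tau": joint torques, N m; "position": TCP position; "ee_rot": TCP orientation; "wrist_force": force on the tool from outside, world axes, zero at the start; "moment": the same for the moment, N m; "gripper_width": finger opening in mm.
Only numpy, scipy, OpenCV 4.12 (cv2) and the standard library are available. Lean on these libraries where they do the work, as an engineer would, in place of code of your own. Each camera call takes 0.05 s, during which the arm holds its last target. There are 200 camera calls.

## Working session

There is one attempt and no reset: what is moved stays moved. The work goes in short steps, Python scripts to look and compute and a tool call to move; the robot and the scene stay as the last step left them, time stands still between calls to the robot, and variables do not carry over. Pictures are saved under pics/ and viewed, about 8 in all and at most 12, crops included, and the job is handed in when it is done.

Besides the shell and the picture viewer there is one more tool, called after "Request:" by a JSON object that holds its "method" and its "body". arm_command: Moves the arm, as the interface text tells. Shift numbers are shares of 0.2 m and turn numbers shares of pi/2 rad, none past 1 either way. Its arguments: {"type":"object","properties":{"commands":{"type":"array"}},"required":["commands"]}

```bash
mkdir -p pics; python3 - <<'E'
from bench import robot
import cv2,pickle
d={}
for n in("top","side"):
    c=robot.camera(n);d[n]=c
    cv2.imwrite(f"pics/{n}0.png",c["frame"][:,:,::-1]);print(n,c["intrinsics"],c["eye"],c["rotation"],[k for k in c])
pickle.dump(d,open("c0.pkl","wb"))
o=robot.observe();print(o,robot.tip_reach)
E
```

```text
top [[495.30927823   0.         317.7582169 ]
 [  0.         495.30927823 210.87629674]
 [  0.           0.           1.        ]] [ 451.34239602   -7.76422129 1007.2254266 ] [ 0.71570921  0.05430421 -0.04446713 -0.69486261] ['frame', 'intrinsics', 'eye', 'rotation']
side [[370.10402995   0.         325.01245069]
 [  0.         370.10402995 197.59971841]
 [  0.           0.           1.        ]] [ 413.99245097 -511.14412873  450.04984163] [ 0.87358811  0.46570049 -0.07465007 -0.11997597] ['frame', 'intrinsics', 'eye', 'rotation']
{'time_s': 0.1, 'qpos': array([ 1.48819604,  0.50176726, -0.4268013 ,  1.55132579,  0.22076678,
        1.13829777, -0.21031037]), 'dq': array([ 2.72800700e-04, -1.16458041e-03,  3.12930317e-04, -2.23721764e-03,
        1.92998363e-03, -3.83206929e-04, -7.93811862e-06]), 'tau': array([-1.06263420e-02, -5.70807731e+01, -5.83840683e+00, -2.81746799e+01,
        1.05261451e-02,  5.59839187e-03, -2.52590823e-06]), 'position': array([ 220.07252732, -610.93526103,  219.56244749]), 'ee_rot': array([-5.41814960e-04,  8.18218330e-01, -5.74906945e-01, -6.89490684e-04]), 'wrist_force': array([ 0.34620628,  0.15787363, -0.13962178]), 'moment': array([-0.0291235 ,  0.03100033,  0.03485258]), 'gripper_width': 85.39393587098843} 11.0
```

View pics/top0.png

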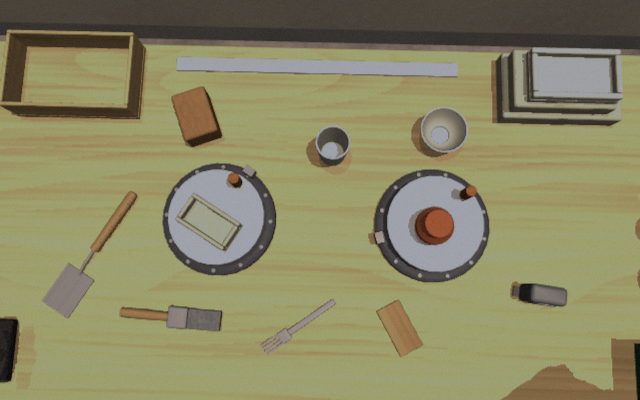

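View pics/side0.png

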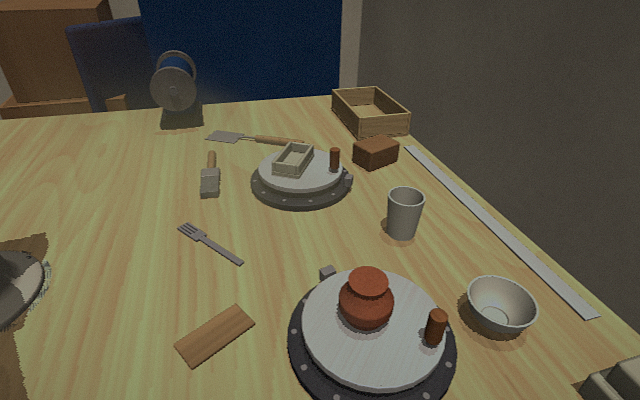

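The top view shows the dish wheel at about (219,218), its peg at (234,180) and the zero block at (250,172). The vase wheel is at about (433,225).

```bash
cat > h.py <<'E'
import numpy as np,cv2
from scipy.spatial.transform import Rotation as R
def ray(c,uv,z):
    K=c["intrinsics"];q=np.array(c["rotation"]);r=R.from_quat(q[[1,2,3,0]])
    d=r.apply([(uv[0]-K[0,2])/K[0,0],-(uv[1]-K[1,2])/K[1,1],-1]);e=np.array(c["eye"])
    return e+d*(z-e[2])/d[2]
E
python3 - <<'E'
import pickle;from h import *
d=pickle.load(open("c0.pkl","rb"));c=d["top"];f=c["frame"]
x0,y0=150,150;im=f[y0:290,x0:290]
big=cv2.resize(im,None,fx=4,fy=4,interpolation=cv2.INTER_CUBIC);cv2.imwrite("pics/crop.png",big[:,:,::-1])
hsv=cv2.cvtColor(im,cv2.COLOR_RGB2HSV)
def comps(m,nm):
    n,l,s,ce=cv2.connectedComponentsWithStats(m.astype(np.uint8))
    for i in range(1,n):
        if s[i,4]>15: print(nm,s[i],ce[i]+[x0,y0])
h,s,v=[hsv[:,:,i].astype(int) for i in range(3)]
peg=((h<12)|(h>170))&(s>130)
comps(peg,"red")
dark=(v<75)&(s<90)
comps(dark,"dark")
ys,xs=np.nonzero(dark)
hull=cv2.convexHull(np.c_[xs,ys].astype(np.int32));print(cv2.fitEllipse(hull))
head=(s<60)&(v>110);comps(head,"bright")
E
```

```text
dark [  13   14  113  111 1898] [232.09747102 230.14910432]
dark [ 14  20  31  44 172] [176.5        190.01744186]
dark [31 49 15 20 45] [187.86666667 208.8       ]
((69.23571014404297, 68.93312072753906), (110.46041870117188, 113.76314544677734), 54.324188232421875)
bright [  15   15   99  100 6835] [214.95932699 217.05457206]
bright [93 15 12 11 80] [248.6625 169.9   ]
```

View pics/crop.png

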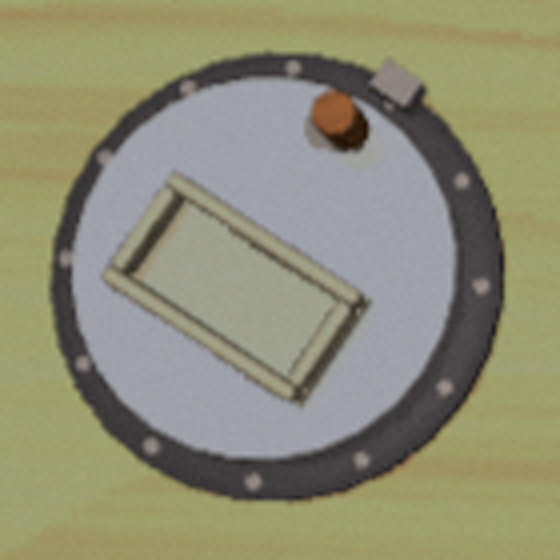

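```bash
python3 - <<'E'
import pickle;from h import *
d=pickle.load(open("c0.pkl","rb"));c=d["top"]
P=lambda x,y,z:ray(c,(x/4+149.6,y/4+149.6),z)
ctr=P(266,267.5,44);foot=P(277,276,25);peg=P(333,114,99);blk=P(398,82,38)
print("ctr",ctr,foot,"peg",peg,"blk",blk)
az=lambda p:np.degrees(np.arctan2(*(p-ctr)[[1,0]]))
for p in(peg,blk):print(az(p),np.linalg.norm((p-ctr)[:2]))
print("joint",az(blk)-az(peg))
for k in range(-2,5):
  a=np.radians(az(blk)-30*k);print(k,ctr[:2]+78*np.array([np.cos(a),np.sin(a)]))
from bench import robot
o=robot.observe();q=o["ee_rot"];print(R.from_quat(q[[1,2,3,0]]).as_matrix().round(3))
# side check: project
cs=d["side"]
def proj(c,p):
    q=np.array(c["rotation"]);v=R.from_quat(q[[1,2,3,0]]).inv().apply(p-c["eye"]);K=c["intrinsics"];return K[0,2]-K[0,0]*v[0]/v[2],K[1,2]+K[1,1]*v[1]/v[2]
print(proj(cs,peg),proj(cs,blk))
E
```

```text
ctr [569.83103695 207.16420599  44.        ] [568.04120541 205.62990457  25.        ] peg [636.35815614 167.73165538  99.        ] blk [666.00962503 147.80324813  38.        ]
-30.656450512193807 77.33552634781888
-31.682683332068844 113.02231691929286
joint -1.0262328198750374
-2 [638.49709116 244.16384112]
-1 [647.79740184 204.87380285]
0 [636.20668801 166.19747624]
1 [606.83067209 138.49815179]
2 [567.54063381 129.19784111]
3 [528.8643072  140.78855493]
4 [501.16498275 170.16457086]
[[ 0.339 -0.941 -0.001]
 [-0.941 -0.339  0.002]
 [-0.002 -0.    -1.   ]]
(np.float64(333.1848847875952), np.float64(148.76693447562593)) (np.float64(347.88449757077825), np.float64(176.31872346738663))
```

Two heights and the side view agree: the peg is at the zero block (joint about 0). It has to go about 90° clockwise, from (636,167) to (529,141). The present jaw yaw lies 39° from radial at the start and 51° at the end, so I keep it.

Request:
{"method": "arm_command", "body": {"commands": [[-0.74,-0.82,0,0,0,0,-1],[-0.74,-0.82,0,0,0,0,-1],[-0.74,-0.82,0,0,0,0,-1],[-0.74,-0.82,0,0,0,0,-1],[-0.74,-0.82,0,0,0,0,-1]]}}

```text
time_s: 0.6
position: [327.2, -411.3, 220.4]
ee_rot: [-0.001, 0.82, -0.572, -0.0]
wrist_force: [0.0, 0.7, -0.1]
gripper_width: 85.3
```

Request:
{"method": "arm_command", "body": {"commands": [[-0.74,-0.82,0,0,0,0,-1],[-0.74,-0.82,0,0,0,0,-1],[-0.74,-0.82,0,0,0,0,-1],[-0.74,-0.82,0,0,0,0,-1],[-0.74,-0.82,0,0,0,0,-1]]}}

```text
time_s: 1.1
position: [430.6, -216.6, 220.7]
ee_rot: [-0.001, 0.82, -0.572, 0.0]
wrist_force: [-0.0, -0.6, -0.1]
gripper_width: 85.5
```

Request:
{"method": "arm_command", "body": {"commands": [[-0.74,-0.82,0,0,0,0,-1],[-0.74,-0.82,0,0,0,0,-1],[-0.74,-0.82,0,0,0,0,-1],[-0.74,-0.82,0,0,0,0,-1],[-0.74,-0.82,0,0,0,0,-1]]}}

```text
time_s: 1.6
position: [534.1, -21.2, 220.8]
ee_rot: [-0.002, 0.82, -0.572, -0.0]
wrist_force: [-0.3, 0.1, -0.5]
gripper_width: 85.4
```

Request:
{"method": "arm_command", "body": {"commands": [[-0.74,-0.82,0,0,0,0,-1],[-0.74,-0.82,0,0,0,0,-1],[-0.74,-0.82,0,0,0,0,-1],[-0.74,-0.82,0,0,0,0,-1],[-0.74,-0.82,0,0,0,0,-1],[-0.74,-0.82,0,0,0,0,-1],[-0.74,-0.82,0,0,0,0,-1]]}}

```text
time_s: 2.3
position: [636.3, 167.8, 219.6]
ee_rot: [0.001, 0.819, -0.574, -0.0]
wrist_force: [0.0, -0.8, -0.2]
gripper_width: 85.7
```

```bash
cat > st.py <<'E'
from h import *
import sys,pickle
from bench import robot
n=sys.argv[1]
for cam in sys.argv[2:]:
    c=robot.camera(cam);pickle.dump(c,open(f"{cam}{n}.pkl","wb"))
    f=c["frame"][130:310,130:310] if cam=="top" else c["frame"][60:260,200:460]
    cv2.imwrite(f"pics/{cam}{n}.png",cv2.resize(f,None,fx=3,fy=3,interpolation=cv2.INTER_CUBIC)[:,:,::-1])
o=robot.observe();q=o["ee_rot"];M=R.from_quat(q[[1,2,3,0]]).as_matrix()
print(o["time_s"],o["position"].round(1),M.round(3).tolist(),o["qpos"].round(2),o["wrist_force"].round(1),o["gripper_width"])
for nm,p in dict(peg=(636.3,167,72),m1=(606.8,138.8,72),m2=(567.5,129.5,72),m3=(529,141,72)).items():print(nm,(M.T@(np.array(p)-o["position"])/200).round(3))
E
python3 st.py 1 top side
```

```text
2.4 [636.6 165.7 220. ] [[0.337, -0.941, -0.001], [-0.941, -0.337, -0.002], [0.001, 0.001, -1.0]] [ 0.2   0.58 -0.72  1.52  0.4   1.19 -1.82] [0.4 0.2 0.3] 85.32464728867875
peg [-0.007 -0.002  0.74 ]
m1 [0.076 0.184 0.74 ]
m2 [0.053 0.385 0.741]
m3 [-0.066  0.547  0.741]
```

View pics/side1.png

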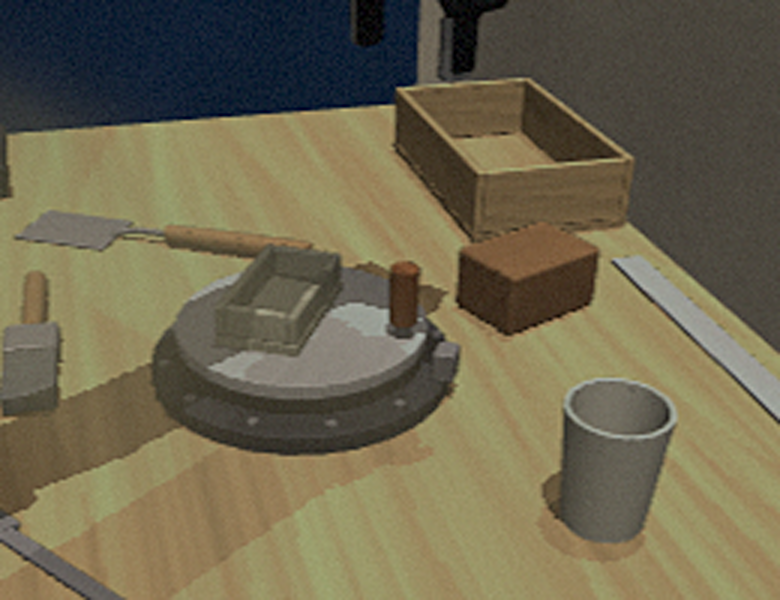

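The side crop shows the peg at (405,295), with the open fingers above it and nothing between. Descending and closing.

Request:
{"method": "arm_command", "body": {"commands": [[0,0,0.2,0,0,0,-1],[0,0,0.4,0,0,0,-1],[0,0,0.55,0,0,0,-1],[0,0,0.65,0,0,0,-1],[0,0,0.74,0,0,0,-1],[0,0,0.74,0,0,0,-1],[0,0,0.74,0,0,0,-1]]}}

```text
time_s: 3.1
position: [637.2, 167.1, 73.1]
ee_rot: [-0.0, 0.818, -0.575, 0.0]
wrist_force: [0.4, -0.4, -0.2]
gripper_width: 85.1
```

Request:
{"method": "arm_command", "body": {"commands": [[0,0,0,0,0,0,1],[0,0,0,0,0,0,1],[0,0,0,0,0,0,1],[0,0,0,0,0,0,1],[0,0,0,0,0,0,1],[0,0,0,0,0,0,1],[0,0,0,0,0,0,1],[0,0,0,0,0,0,1]]}}

```text
time_s: 3.9
position: [638.2, 166.9, 73.5]
ee_rot: [-0.0, 0.818, -0.575, 0.001]
wrist_force: [1.9, -3.5, 5.2]
gripper_width: 19.3
```

```bash
python3 st.py 2 side
```

```text
3.95 [638.3 166.8  73.6] [[0.338, -0.941, 0.002], [-0.941, -0.338, -0.001], [0.002, -0.002, -1.0]] [ 0.14  0.74 -0.64  1.63  0.52  0.95 -1.91] [ 1.5 -3.6  5.4] 19.100706628625954
peg [-0.004  0.009  0.008]
m1 [0.079 0.195 0.008]
m2 [0.056 0.396 0.007]
m3 [-0.063  0.558  0.007]
```

The grip is on the peg (opening 19 mm, small forces). Now the arc in 6° rows.

Request:
{"method": "arm_command", "body": {"commands": [[0.024,0.033,0,0,0,0,1],[0.044,0.068,0,0,0,0,1],[0.061,0.106,0,0,0,0,1],[0.074,0.144,0,0,0,0,1],[0.082,0.184,0,0,0,0,1],[0.087,0.225,0,0,0,0,1],[0.087,0.266,0,0,0,0,1],[0.082,0.306,0,0,0,0,1]]}}

```text
time_s: 4.75
position: [587.0, 130.1, 73.5]
ee_rot: [-0.001, 0.818, -0.575, 0.002]
wrist_force: [5.5, -3.8, 5.9]
gripper_width: 19.3
```

```bash
python3 st.py 3 side
```

```text
4.8 [585.2 129.6  73.5] [[0.338, -0.941, 0.002], [-0.941, -0.338, -0.002], [0.003, -0.002, -1.0]] [ 0.22  0.65 -0.66  1.79  0.51  0.88 -1.89] [ 3.7 -4.7  6.5] 19.33401211345781
peg [-0.09  -0.303  0.008]
m1 [-0.007 -0.117  0.007]
m2 [-0.029  0.084  0.007]
m3 [-0.149  0.246  0.007]
```

View pics/side3.png

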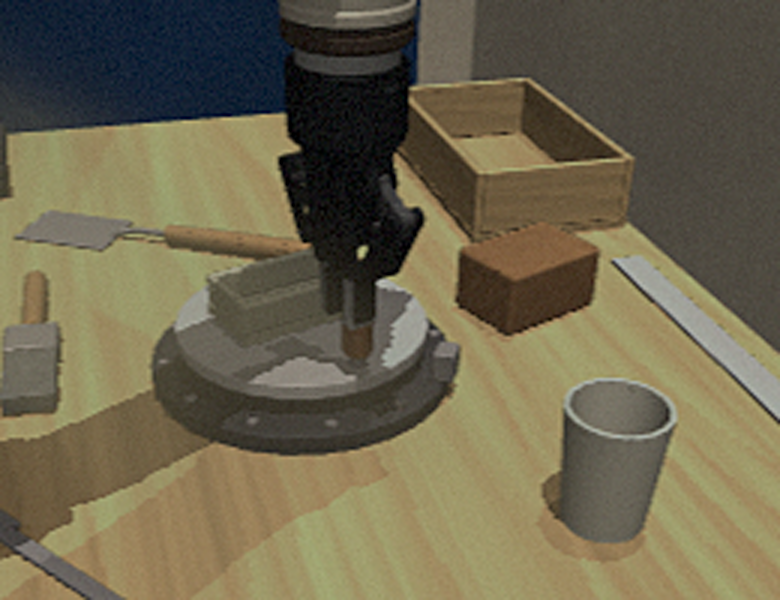

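The wheel follows with the peg in the jaws (355,335), and the forces are small. Going on to 90°.

Request:
{"method": "arm_command", "body": {"commands": [[-0.009,0.04,0,0,0,0,1],[-0.021,0.079,0,0,0,0,1],[-0.038,0.116,0,0,0,0,1],[-0.058,0.152,0,0,0,0,1],[-0.082,0.184,0,0,0,0,1],[-0.11,0.215,0,0,0,0,1],[-0.14,0.242,0,0,0,0,1],[-0.14,0.242,0,0,0,0,1]]}}

```text
time_s: 5.6
position: [527.3, 142.0, 72.0]
ee_rot: [0.001, 0.819, -0.574, -0.001]
wrist_force: [-0.1, -0.1, -0.6]
gripper_width: -0.1
```

Request:
{"method": "arm_command", "body": {"commands": [[0,0,0,0,0,0,1],[0,0,0,0,0,0,1],[0,0,0,0,0,0,1]]}}

```text
time_s: 5.9
position: [529.9, 142.0, 72.4]
ee_rot: [-0.0, 0.818, -0.575, -0.0]
wrist_force: [0.3, -0.9, -0.5]
gripper_width: 0.2
```

```bash
python3 st.py 4 side
```

```text
5.95 [529.9 141.9  72.4] [[0.339, -0.941, -0.0], [-0.941, -0.339, 0.0], [-0.0, -0.0, -1.0]] [ 0.22  0.58 -0.68  1.91  0.49  0.82 -1.95] [ 0.  -0.2  0.4] 0.02860863073579488
peg [ 0.062 -0.543  0.002]
m1 [ 0.145 -0.356  0.002]
m2 [ 0.122 -0.156  0.002]
m3 [0.003 0.006 0.002]
```

View pics/side4.png

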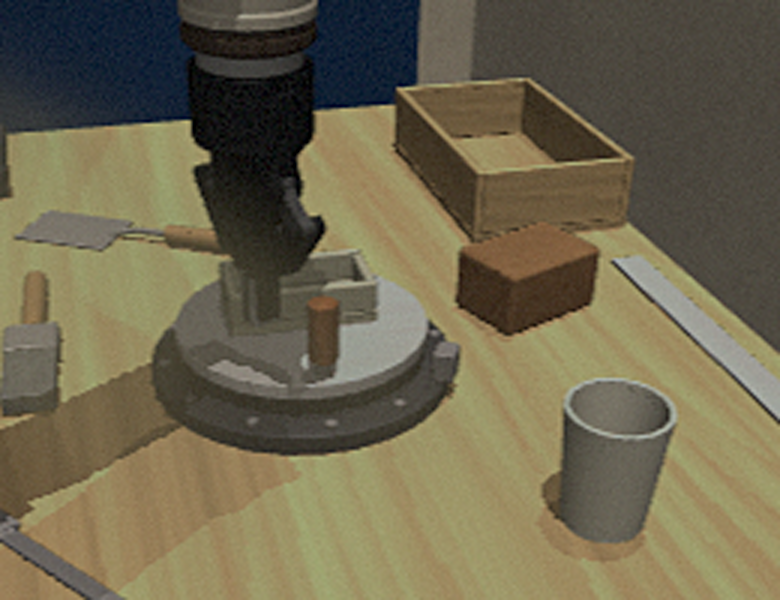

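The peg slipped out sideways between the pads and stands at about (323,300), probably at click 2. I had gripped it near the pad edge. I lift, turn the jaws so they will be tangential, and re-measure the peg.

Request:
{"method": "arm_command", "body": {"commands": [[0,0,-0.2,0,0,0,1],[0,0,-0.4,0,0,0,1],[0,0,-0.5,0,0,-0.1,-1],[0,0,-0.5,0,0,-0.2,-1],[0,0,-0.5,0,0,-0.3,-1],[0,0,-0.5,0,0,-0.4,-1],[0,0,-0.5,0,0,-0.5,-1],[0,0,-0.5,0,0,-0.6,-1]]}}

```text
time_s: 6.75
position: [529.9, 141.6, 172.5]
ee_rot: [-0.0, 0.987, -0.159, -0.0]
wrist_force: [0.1, -0.5, -0.2]
gripper_width: 84.9
```

Request:
{"method": "arm_command", "body": {"commands": [[0,0,0,0,0,0,-1],[0,0,0,0,0,0,-1],[0,0,0,0,0,0,-1],[0,0,0,0,0,0,-1]]}}

```text
time_s: 7.15
position: [529.8, 141.6, 172.6]
ee_rot: [0.0, 0.987, -0.163, 0.0]
wrist_force: [-0.5, 0.2, 0.4]
gripper_width: 85.2
```

```bash
python3 st.py 5 side top; python3 - <<'E'
import pickle;from h import *
c=pickle.load(open("side4.pkl","rb"))
print(ray(c,(323/3+199.7,302/3+59.7),99))
def proj(p):
    q=np.array(c["rotation"]);v=R.from_quat(q[[1,2,3,0]]).inv().apply(p-c["eye"]);K=c["intrinsics"];return (np.array([K[0,2]-K[0,0]*v[0]/v[2],K[1,2]+K[1,1]*v[1]/v[2]])-[199.7,59.7])*3
print(proj(np.array([567.5,129.5,99])), "start peg expected(405,268)",proj(np.array([636.3,167,99])))
E
```

```text
7.25 [529.8 141.6 172.6] [[0.947, -0.32, 0.0], [-0.32, -0.947, -0.0], [0.0, 0.0, -1.0]] [ 0.44  0.52 -0.97  1.84  0.5   1.04 -1.06] [0.  0.2 0.1] 85.0509316853881
peg [ 0.464 -0.291  0.503]
m1 [ 0.369 -0.11   0.503]
m2 [ 0.198 -0.003  0.503]
m3 [-0.003  0.004  0.503]
[570.43504547 130.35220885  99.        ]
[319.03945439 303.09180244] start peg expected(405,268) [400.68221855 267.65530634]
```

View pics/top5.png

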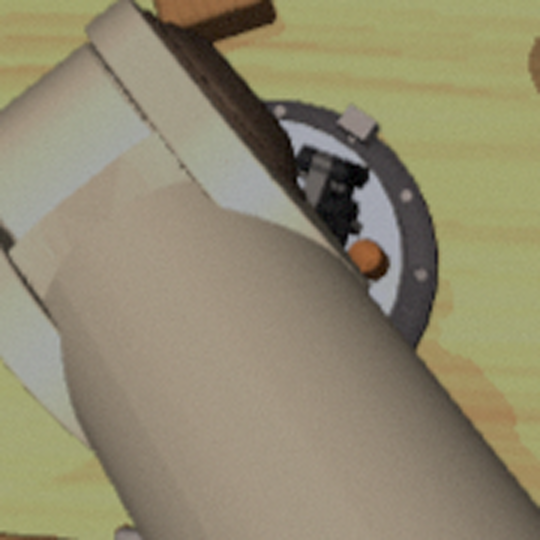

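```bash
python3 - <<'E'
import pickle;from h import *
c=pickle.load(open("top5.pkl","rb"))
f=c["frame"];hsv=cv2.cvtColor(f,cv2.COLOR_RGB2HSV)[205:228,240:264].astype(int)
m=(hsv[...,1]>140)&((hsv[...,0]<15)|(hsv[...,0]>170))&(hsv[...,2]>60)
y,x=np.nonzero(m);print(x.min()+240,x.max()+240,y.min()+205,y.max()+205)
p=ray(c,(371/3+129.7,256/3+129.7),99);print(p)
M=np.array([[.947,-.32,0],[-.32,-.947,0],[0,0,-1]])
for t in(p[:2],(569,130)):print(M.T@(np.r_[t,72]-[529.8,141.6,172.6])/200)
E
```

```text
246 257 211 220
[567.75166226 125.86600042  99.        ]
[0.20487552 0.01377783 0.503     ]
[ 0.204172 -0.007794  0.503   ]
```

Peg at about (568.5,128.5), so click 2. Moving above it, then down, then gripping with the jaws tangential.

Request:
{"method": "arm_command", "body": {"commands": [[0.204,0,0,0,0,0,-1],[0.204,0,0,0,0,0,-1],[0.204,0,0.2,0,0,0,-1],[0.204,0,0.35,0,0,0,-1],[0.204,0,0.45,0,0,0,-1],[0.204,0,0.51,0,0,0,-1],[0.204,0,0.51,0,0,0,-1]]}}

```text
time_s: 7.95
position: [567.3, 128.3, 69.1]
ee_rot: [0.0, 0.987, -0.162, -0.001]
wrist_force: [0.5, -0.1, 0.2]
gripper_width: 85.1
```

Request:
{"method": "arm_command", "body": {"commands": [[0,0,0,0,0,0,1],[0,0,0,0,0,0,1],[0,0,0,0,0,0,1],[0,0,0,0,0,0,1],[0,0,0,0,0,0,1],[0,0,0,0,0,0,1],[0,0,0,0,0,0,1]]}}

```text
time_s: 8.65
position: [569.4, 128.4, 71.5]
ee_rot: [0.0, 0.987, -0.162, 0.001]
wrist_force: [0.2, -1.4, 6.4]
gripper_width: 19.7
```

```bash
python3 st.py 6 side
```

```text
8.7 [569.3 128.4  71.5] [[0.948, -0.32, 0.002], [-0.32, -0.948, -0.0], [0.002, -0.0, -1.0]] [ 0.35  0.7  -0.84  1.82  0.65  0.92 -1.11] [-0.  -1.5  6.7] 19.598744574944643
peg [ 0.255 -0.29  -0.002]
m1 [ 0.161 -0.109 -0.002]
m2 [-0.011 -0.002 -0.003]
m3 [-0.211  0.005 -0.003]
```

View pics/side6.png

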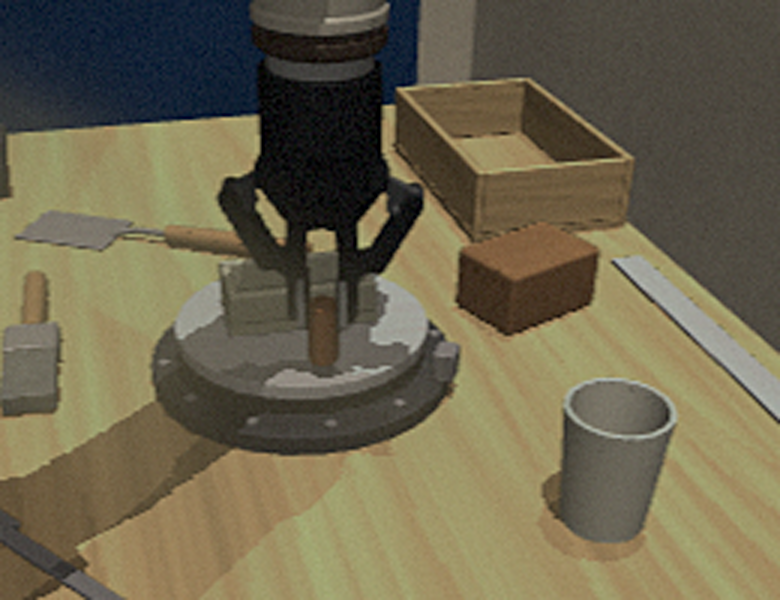

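```bash
python3 - <<'E'
import pickle;from h import *
c=pickle.load(open("side6.pkl","rb"))
def proj(p):
    q=np.array(c["rotation"]);v=R.from_quat(q[[1,2,3,0]]).inv().apply(p-c["eye"]);K=c["intrinsics"];return ((np.array([K[0,2]-K[0,0]*v[0]/v[2],K[1,2]+K[1,1]*v[1]/v[2]])-[199.7,59.7])*3).round(0)
for p in [(569,128,61),(569,128,99),(569,128,54),(569,128,44),(569,145,61),(569,117,61),(569,117,54)]:print(p,proj(np.array(p,float)))
E
python3 - <<'E'
import cv2
f=cv2.imread("pics/side6.png")[200:400,200:460]
cv2.imwrite("pics/z6.png",cv2.convertScaleAbs(cv2.resize(f,None,fx=3,fy=3),alpha=1.8,beta=15))
E
```

```text
(569, 128, 61) [322. 353.]
(569, 128, 99) [322. 304.]
(569, 128, 54) [322. 362.]
(569, 128, 44) [322. 374.]
(569, 145, 61) [316. 341.]
(569, 117, 61) [326. 361.]
(569, 117, 54) [326. 370.]
```

View pics/z6.png

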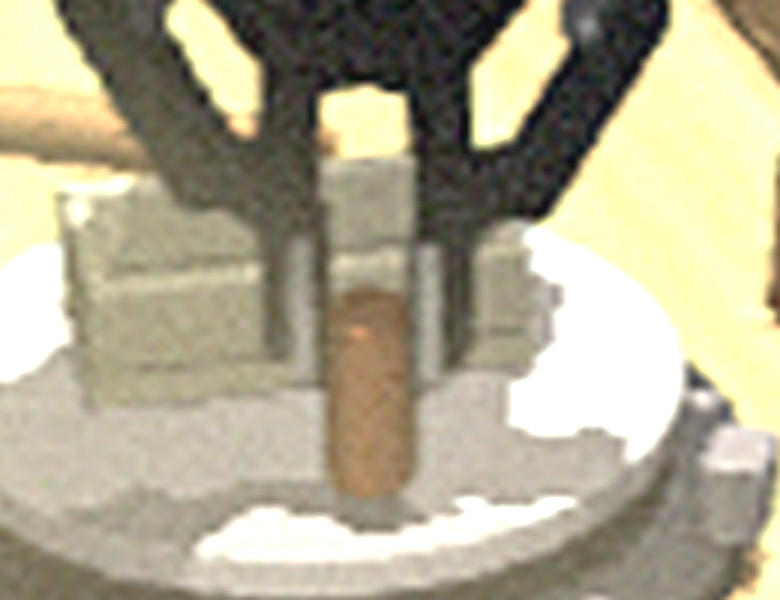

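The pads hold only the top part of the peg: their tips are near row 385 of the zoom, and the peg's foot is at row 495. I open, go 10 mm lower (still clear of the head) and grip again.

Request:
{"method": "arm_command", "body": {"commands": [[0,0,0,0,0,0,0],[0,0,0,0,0,0,0],[0,0,0.05,0,0,0,0],[0,0,0.05,0,0,0,0],[0,0,0.05,0,0,0,1],[0,0,0.05,0,0,0,1],[0,0,0.05,0,0,0,1],[0,0,0.05,0,0,0,1]]}}

```text
time_s: 9.5
position: [568.5, 128.4, 60.4]
ee_rot: [0.0, 0.987, -0.162, -0.0]
wrist_force: [1.4, -0.1, -1.8]
gripper_width: 20.2
```

```bash
python3 st.py 7 side
```

```text
9.55 [568.4 128.4  60.4] [[0.948, -0.319, -0.0], [-0.319, -0.948, -0.0], [-0.0, 0.0, -1.0]] [ 0.35  0.72 -0.83  1.83  0.67  0.9  -1.12] [ 1.3 -1.4 -2.3] 20.422190391895526
peg [ 0.26  -0.291 -0.058]
m1 [ 0.165 -0.111 -0.058]
m2 [-0.006 -0.004 -0.058]
m3 [-0.207  0.003 -0.058]
```

Request:
{"method": "arm_command", "body": {"commands": [[-0.04,0.01,0,0,0,0.067,1],[-0.08,0.016,0,0,0,0.133,1],[-0.121,0.018,0,0,0,0.2,1],[-0.161,0.015,0,0,0,0.267,1],[-0.202,0.008,0,0,0,0.333,1],[-0.202,0.008,0,0,0,0.333,1],[-0.202,0.008,0,0,0,0.333,1],[-0.202,0.008,0,0,0,0.333,1]]}}

```text
time_s: 10.35
position: [529.7, 140.7, 60.4]
ee_rot: [-0.001, 0.912, -0.41, -0.0]
wrist_force: [1.1, 4.8, -5.8]
gripper_width: 20.0
```

```bash
python3 st.py 8 side
```

```text
10.4 [529.7 140.7  60.4] [[0.663, -0.749, -0.0], [-0.749, -0.663, 0.001], [-0.001, -0.001, -1.0]] [ 0.26  0.62 -0.73  1.92  0.56  0.82 -1.62] [ 0.3  5.  -6.8] 20.0206232871733
peg [ 0.255 -0.486 -0.058]
m1 [ 0.263 -0.282 -0.058]
m2 [ 0.167 -0.104 -0.058]
m3 [-0.003  0.002 -0.058]
```

View pics/side8.png

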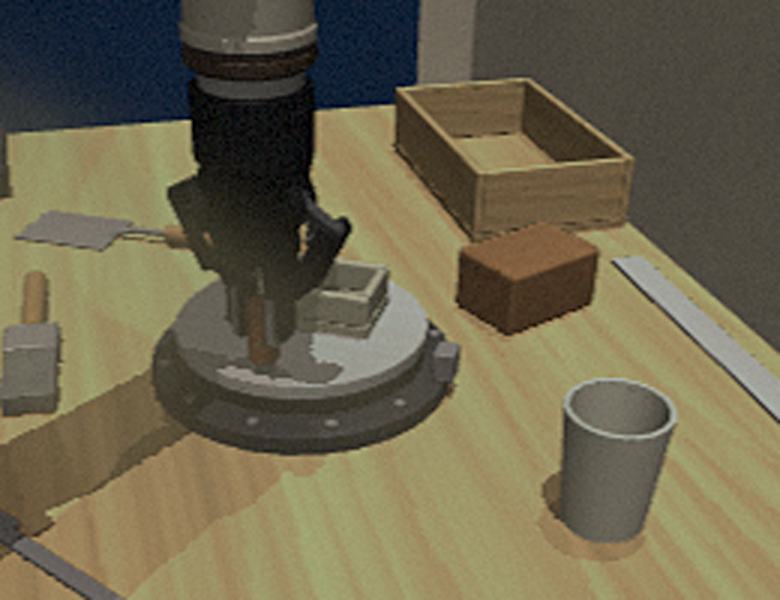

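The peg is in the jaws at the third click (263,335). Opening half-way, lifting, then moving aside for a check.

Request:
{"method": "arm_command", "body": {"commands": [[0,0,0,0,0,0,0],[0,0,0,0,0,0,0],[0,0,0,0,0,0,0],[0,0,0,0,0,0,0],[0,0,-0.2,0,0,0,0],[0,0,-0.4,0,0,0,0],[0,0,-0.6,0,0,0,0],[0,0,-0.8,0,0,0,0]]}}

```text
time_s: 11.2
position: [529.4, 139.7, 222.2]
ee_rot: [0.0, 0.911, -0.411, 0.0]
wrist_force: [1.4, -0.6, 0.0]
gripper_width: 42.8
```

Request:
{"method": "arm_command", "body": {"commands": [[0.9,0.9,0,0,0,0,0],[0.9,0.9,0,0,0,0,0],[0.9,0.9,0,0,0,0,0],[0.9,0.9,0,0,0,0,0],[0.9,0.9,0,0,0,0,0],[0.9,0.9,0,0,0,0,0],[0.9,0.9,0,0,0,0,0],[0.9,0.9,0,0,0,0,0]]}}

```text
time_s: 12.0
position: [513.8, -112.7, 220.7]
ee_rot: [-0.0, 0.912, -0.411, -0.0]
wrist_force: [0.8, 0.5, -0.4]
gripper_width: 42.6
```

```bash
python3 st.py 9 top side; python3 - <<'E'
import pickle,cv2
c=pickle.load(open("top9.pkl","rb"));cv2.imwrite("pics/full9.png",c["frame"][:,:,::-1])
E
```

```text
12.1 [ 514.  -111.9  220.8] [[0.664, -0.748, 0.0], [-0.748, -0.664, 0.0], [-0.0, -0.001, -1.0]] [ 0.85  0.35 -0.84  1.85  0.3   1.07 -0.94] [-0.5 -0.3 -0.3] 42.80997629766205
peg [-0.637 -1.383  0.745]
m1 [-0.629 -1.179  0.745]
m2 [-0.725 -1.001  0.745]
m3 [-0.896 -0.895  0.745]
```

View pics/full9.png

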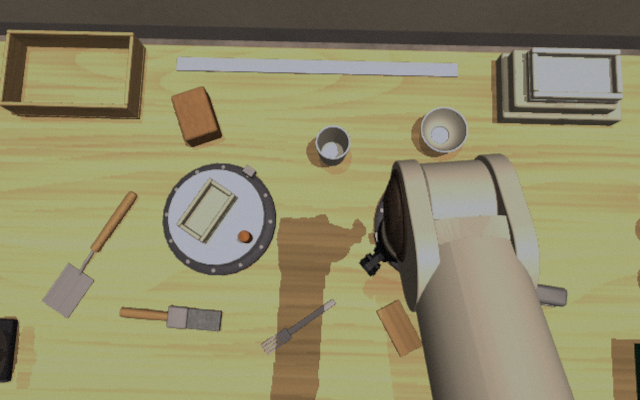

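The top view shows the dish wheel clear, its peg at (244,237) and its block at (249,171). I compute the angle, compare the other peg in the side views before and after, and hand in if both are fine.

```bash
python3 - <<'E'
import pickle;from h import *
c=pickle.load(open("top9.pkl","rb"))
def red(f,x0,x1,y0,y1):
    h=cv2.cvtColor(f,cv2.COLOR_RGB2HSV)[y0:y1,x0:x1].astype(int)
    m=(h[...,1]>140)&((h[...,0]<15)|(h[...,0]>170))&(h[...,2]>50)
    y,x=np.nonzero(m);return x.mean()+x0,y.mean()+y0,len(x)
u=red(c["frame"],235,256,226,248);print(u)
p=ray(c,u[:2],95);ctr=np.array([569.8,207.2]);v=p[:2]-ctr
a=-31.7-np.degrees(np.arctan2(v[1],v[0]));print(p,np.hypot(*v),"joint",a)
s0=pickle.load(open("c0.pkl","rb"))["side"];s9=pickle.load(open("side9.pkl","rb"))
r0,r9=red(s0["frame"],420,455,300,355),red(s9["frame"],420,455,300,355);print(r0,r9)
if abs(a-90)<8 and np.hypot(r0[0]-r9[0],r0[1]-r9[1])<4:
    from bench import robot;print("signoff",robot.sign_off())
E
```

```text
(np.float64(244.48543689320388), np.float64(236.33009708737865), 103)
[528.08964116 140.97494447  95.        ] 78.26565028241545 joint 90.50385040675235
(np.float64(437.1958041958042), np.float64(324.84615384615387), 429) (np.float64(436.64113785557987), np.float64(325.1312910284464), 457)
the job is handed in; nothing more can be done
signoff None
```

I turned the plaster-dish wheel by its peg from the zero block to the third click clockwise, released it, moved the arm clear and handed the job in at about 12 s. `sign_off` reports no verdict.

- **Slip:** My first grip held only the top of the peg, and it slipped out at about the second click. I gripped again, 10 mm lower and with the jaws along the direction of turning, then turned the last click.
- **Dish wheel:** The last top view gave 90.5° against a target of 90° ± 10°, with the peg 78.3 mm from the axis.
- **Other wheel:** Its peg moved less than 1 pixel between the first and last side views, so it did not turn.
- **Robot:** The wrist force was near zero with the gripper clear of everything.
- **Disagreements:** The gripper read 19–20 mm on the 22 mm peg. In the side view the fingertips looked about 20 mm higher than their stated reach implies. I left both unexplained because they did not affect the result.

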